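# Run the hanging planter along its rail and still it over the drip saucer

## Task

The potted plant hanging from the overhead rail is parked with its brass drain spout behind the yellow keeper bar. By the red handle, and without touching the plant or its hanger, draw the trolley away from the keeper so that the spout rides over the bar, and bring the spout over the middle of the terracotta-coloured saucer, killing the swing so that the plant hangs still there for at least three seconds. Then let go and leave it hanging still over that saucer; do not let it swing wildly on the way, and leave the saucers, the bottle and the stack of pots where they are.

Things in the scene. Friction and masses are not known exactly. Their poses are not given: they have to be found in the camera images.
- rail: Fixed aluminium rail 1.0 m long, 30 mm square, carried at 640 mm height on two grey posts 500 mm either side of its middle. Origin on the bench below the middle of the rail; its y axis runs along the rail (the rail may be turned up to 0.08 rad), z up, -x towards the robot.
- trolley: Steel trolley (0.9 kg), slides along the rail only (travel 580 mm; 2.5 N dry friction, 4 N s/m drag: it stays where it is left). The swing pivot pin is on it, 600 mm above the bench. Origin 280 mm straight below the pivot, axes parallel to the rail's. Its bracket drops on the robot's side, 81 mm from the pivot, then runs level to under the red handle (top of this arm 282 mm above the bench).
- handle (a point): Middle of the trolley's red handle, 320 mm above the bench, 215 mm from the trolley's origin towards the robot (trolley -x). An upright red block 26 mm thick along the rail (grip it across this thickness, from above), 36 mm wide, 64 mm tall, its top 346 mm above the bench.
- planter: White pot (126 mm wide, 115 mm tall, underside 65 mm above the bench) with a green plant in a rigid wire hanger; 0.6 kg, give or take a quarter. Origin in the pot 480 mm below the pivot (mass centre 466 mm below), under the trolley's origin when at rest. Swings along the rail about the pivot (positive turn about its x, which is the rail's x, = pot towards rail +y), nearly undamped, period 1.4 s.
- spout (a point): Lower end of the brass drain spout under the pot, a tube 12 mm across, on the pot's axis 560 mm below the pivot, 40 mm above the bench when at rest.
- keeper: Fixed yellow keeper: a bar 8 mm thick across the spout's path, top 46 mm above the bench, 6 mm above the spout's resting end. Origin on the bench under the bar; axes as the rail. The spout starts 20 to 80 mm on its rail +y side, the saucers are on the -y side. Pulled to -y, the spout is held back until the pivot is about 85 mm past the bar, then slips over and swings about 0.16 rad.
- saucer_terracotta: Target: loose round drip saucer of terracotta colour, 130 mm across, 22 mm tall, standing on the bench under the rail. Origin at the centre of its underside.
- saucer_blue: A like saucer of blue plastic, also under the rail, at the other of the two places; not the target. Origin at the centre of its underside.
- bottle: Bystander: clear water bottle 66 mm across, 200 mm tall, on the robot's right. Origin at its underside.
- pot_stack: Bystander: stack of terracotta pots 102 mm across, 130 mm tall, on the robot's left. Origin at its underside.

How it is judged:
By the outcome, as a careful person would: the job done as asked, in the order asked, and still so for the second after the job is handed in, with the robot touching nothing.
It also fails if it takes over 45 s, if anything falls off the work surface, if the arm or the gripper's body presses on something with over 40 N, if the wrist force passes 120 N, or if a joint passes its speed limit or range.

## Robot

A 6-joint arm with a two-finger parallel gripper is mounted at the origin on the work surface. World frame = base frame: x ahead of the robot, y to its left, z up, the work surface at z = 0. Lengths are in m, angles in rad, forces in N, time in s.
With the tool pointing down it reaches from about 0.225 to 0.875 m from the base axis. Payload 3.4 kg.
Tool frame: the origin (TCP) lies midway between the tips of the shut fingers; the grasp point (between the pads) lies 19 mm behind it; z points along the fingers, y is the line along which they close (so a half turn about z gives the same grasp; the last joint's range is limited). The gripper opens to 85 mm and grips with 20 to 120 N. Pads are 22 mm wide; open, the fingers measure 114 mm over their backs; the gripper's body (76 mm by 85 mm) begins 54 mm behind the grasp point. The pads swing forward as they close: fully open they stand 13 mm farther back than shut.
Start: joints at [1.076, 0.276, 1.505, -0, 1.361, -0.121], TCP at [0.21, 0.535, 0.231] pointing down, gripper open.
Joint ranges: [-2.89, 2.89], [-0.75, 2.08], [0.22, 2.7], [-1.18, 4.32], [0.11, 2.71], [-2.7, 2.7]. Speed limits (rad/s): [2.57, 2.57, 3.14, 3.14, 3.14, 3.14].

## Interface

Orientations are given as a unit quaternion [x, y, z, w].
In Python, from bench import get_state, get_image, sign_off, trace gives the robot as it stands.
- The arm moves only by the tool play_rows, never from a script. Its argument "rows" is a list of rows, each a list of 2 entries, a list of its own where there are three numbers: the shift along the world's x, y, z in units of 0.8 m (1.0 is 0.8 m), then the turn, a rotation vector about the world's x, y, z in units of 60 degrees (1.0 is 60 degrees). In form: [[[tx, ty, tz], [wx, wy, wz]], ...]. A call has exactly 8 rows; each row is the pose to reach, as a shift and turn from the pose commanded when the call began; what a row does not reach only later rows make up. A row lasts 1/8 s, in which the tool goes at most 62.5 mm and 10.7 degrees, less where a joint would pass 70% of its speed; a pose out of reach is approached as far as the arm can. A call with a number of a shift or a turn outside -1 to 1 is refused whole. A call with a gripper value outside its range is refused whole. "claw" is the closure, from 0 (fully open) to 1 (shut), set as the call begins (left out, the last holds). The fingers move at their own pace and stop on an object; the grip force is fixed at half the most. Time passes only in rows, so rows that repeat a pose let the fingers close, or fill a call up. It gives the time, the measured TCP pose, the force, the opening and the grip force at its end, in the units of the state.
- get_state(): the state, without advancing time (a new reading comes with each control period).
- get_image(name): name is "side" or "top" or "wrist"; returns a dict with "color" (480x640x3 uint8, red, green, blue), "z_map" (480x640 float32, m along the optical axis (not along the pixel's ray), 0 where there is no reading), "fx", "fy", "cx", "cy" (pixels), "rvec" (rotation vector, rad) and "tvec" (3), from world to camera coordinates, as OpenCV has them. Camera axes: x right, y down, z forward; pixel columns grow to the right and rows downward; lengths in m; the calibration is good to about 2 mm. A picture is of the moment at which its call begins.
- sign_off(): hands the job in; it is judged then, once.
Trained networks look in the newest picture that a camera, given by its name, has taken for a name from the list of things; names that differ only in an ending like _2 or _b are one class to them, and where a whole thing is asked for, a point or a joint stands for the part that bears it (a point fixed in the world has none). Each returns a list of dicts, best first, with "score" (0 to 1); they miss things now and then, are a little off and sometimes report something else, mostly with a low value. They report only what shows in the picture. A call takes as long as a camera call.
- trace(camera, name): "mask" (480x640 bool, what is visible of it) and "centre" ([column, row] in pixels, amid what is visible of it).
The state is a dict: "t": time; "joint_positions": joint angles; "qvel": joint speeds; "joint_torque": joint torques, N m; "tcp_pos": TCP position; "tool_rot": TCP orientation; "wrist_force": force on the tool from outside, world axes, zero at the start; "wrist_torque": the same for the moment, N m; "grip_width": opening from 0.0 (shut) to 1.0 (fully open); "finger_force": force on a finger pad.
Only numpy, scipy, OpenCV 4.12 (cv2) and the standard library are available. Lean on these libraries where they do the work, as an engineer would, in place of code of your own. Each camera call takes 0.05 s, during which the arm holds its last target. There are 200 camera calls.

## Working session

There is one attempt and no reset: what is moved stays moved. The work goes in short steps, Python scripts to look and compute and a tool call to move; the robot and the scene stay as the last step left them, time stands still between calls to the robot, and variables do not carry over. Pictures are saved under pics/ and viewed, at most 10 in all, crops included, and the job is handed in when it is done.

Besides the shell and the picture viewer there is one more tool, called after "Request:" as a command line: name --argument value ..., lists and objects as JSON in quotes. play_rows: Moves the arm, as the interface text tells. Shifts and turns lie within -1 to 1; 1 stands for 0.8 m of shift or 60 degrees of turn. Its arguments: {"type":"object","properties":{"rows":{"type":"array","items":{"type":"array"}},"claw":{"type":"number"}},"required":["rows"]}

```bash
mkdir -p pics; cat > h.py <<'E'
import numpy as np, cv2
from bench import *
def cloud(im):
    v,u=np.mgrid[0:480,0:640]; z=im["z_map"]
    P=np.stack([(u-im["cx"])/im["fx"]*z,(v-im["cy"])/im["fy"]*z,z],-1)
    R=cv2.Rodrigues(np.array(im["rvec"],float))[0]
    return (P-np.array(im["tvec"]).ravel())@R, z>0
def save(im,n): cv2.imwrite(f"pics/{n}.png",im["color"][...,::-1])
def look(cam,names):
    im=get_image(cam); X,ok=cloud(im); r={}
    for n in names:
        for d in trace(cam,n)[:2]:
            p=X[d["mask"]&ok]
            if len(p)==0: continue
            print(cam,n,round(d["score"],2),np.round(d["centre"]),"med",np.round(np.median(p,0),3),"lo",np.round(np.percentile(p,2,0),3),"hi",np.round(np.percentile(p,98,0),3),len(p))
    return im,X,ok
E
python3 - <<'E'
from h import *
N=["rail","handle","planter","spout","keeper","saucer_terracotta","saucer_blue","bottle","pot_stack"]
for c in ["side","top"]:
    im,_,_=look(c,N); save(im,c+"0")
s=get_state();print(s["t"],s["tcp_pos"],s["tool_rot"])
E
```

```text
side rail 0.63 [422.  95.] med [ 0.682 -0.145  0.556] lo [ 0.495 -0.549  0.01 ] hi [0.73  0.475 0.665] 25164
side handle 0.66 [278. 171.] med [0.642 0.204 0.344] lo [0.445 0.161 0.082] hi [0.706 0.263 0.677] 6144
side planter 0.62 [294. 208.] med [0.66  0.197 0.18 ] lo [0.617 0.154 0.064] hi [0.851 0.449 0.466] 2236
side spout 0.64 [292. 211.] med [0.659 0.197 0.18 ] lo [0.617 0.154 0.073] hi [0.71  0.271 0.48 ] 2199
side keeper 0.87 [308. 257.] med [0.677 0.157 0.006] lo [ 0.635  0.135 -0.   ] hi [0.72  0.185 0.047] 372
side keeper 0.39 [191. 235.] med [0.426 0.42  0.108] lo [0.389 0.398 0.006] hi [0.479 0.486 0.133] 1286
side saucer_terracotta 0.71 [372. 288.] med [ 0.694 -0.068  0.007] lo [ 0.631 -0.13   0.002] hi [ 0.746 -0.016  0.023] 1075
side saucer_blue 0.87 [422. 312.] med [ 0.702 -0.248  0.007] lo [ 0.636 -0.307  0.002] hi [ 0.753 -0.191  0.023] 1376
side saucer_blue 0.29 [190. 235.] med [0.427 0.42  0.108] lo [0.389 0.398 0.002] hi [0.484 0.496 0.133] 1317
side bottle 0.85 [469. 423.] med [ 0.442 -0.516  0.121] lo [ 0.428 -0.544  0.004] hi [ 0.475 -0.483  0.201] 2105
side 
[... 1117 characters left out ...]
lo [ 0.629 -0.131 -0.002] hi [ 0.744 -0.016  0.027] 1035
top saucer_blue 0.63 [390. 219.] med [ 0.695 -0.252  0.009] lo [ 0.636 -0.308 -0.002] hi [ 0.75  -0.193  0.026] 1030
top saucer_blue 0.42 [251. 217.] med [0.672 0.206 0.239] lo [0.621 0.16  0.173] hi [0.732 0.271 0.346] 1101
top bottle 0.69 [471. 282.] med [ 0.458 -0.496  0.131] lo [ 0.43  -0.527  0.014] hi [ 0.489 -0.479  0.204] 522
top bottle 0.5 [240. 212.] med [0.649 0.211 0.386] lo [0.458 0.168 0.176] hi [0.714 0.261 0.683] 3344
top pot_stack 0.73 [180. 295.] med [0.436 0.442 0.129] lo [0.392 0.398 0.08 ] hi [0.481 0.494 0.137] 897
1.0 [0.20998441 0.53535185 0.23133734] [1.85792443e-01 9.82589011e-01 6.58768054e-05 1.11987193e-05]
```

View pics/side0.png

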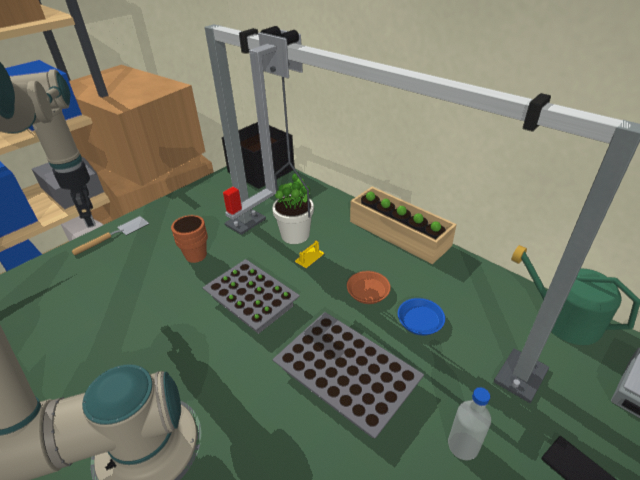

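View pics/top0.png

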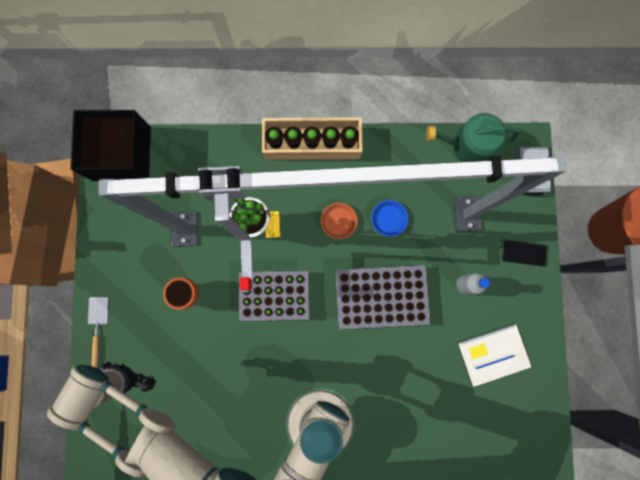

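The top view shows the red handle at (245,284), the pot at (250,216), the keeper at (272,224), the terracotta saucer at (339,220) and the blue one at (390,218). Next I fit the geometry precisely.

```bash
python3 - <<'E'
from h import *
pts={}
for c in ["side","top"]:
    im=get_image(c); X,ok=cloud(im); C=im["color"].astype(int); r,g,b=C[...,0],C[...,1],C[...,2]
    red=(r>150)&(g<60)&(b<60)&ok&(X[...,2]>.27)&(X[...,2]<.36)&(X[...,0]<.6)
    yel=(r>140)&(g>110)&(b<70)&ok&(X[...,2]>.035)&(X[...,2]<.06)&(abs(X[...,1]-.15)<.08)
    whi=(C.min(-1)>130)&ok&(X[...,2]>.07)&(X[...,2]<.18)&(abs(X[...,1]-.2)<.1)&(abs(X[...,0]-.67)<.1)
    for n,m in [("red",red),("yel",yel),("white",whi)]:
        p=X[m]
        if len(p): print(c,n,len(p),np.median(p,0).round(4),np.percentile(p,3,0).round(4),np.percentile(p,97,0).round(4))
    p=X[red&(X[...,2]>.338)]; print("redtop",cv2.minAreaRect(p[:,:2].astype(np.float32)) if len(p)>4 else None)
    m=ok&(X[...,2]>.645)&(X[...,2]<.665)&(X[...,0]>.6)&(abs(X[...,1])<.45)&(C.min(-1)>100); p=X[m]
    k=np.polyfit(p[:,1],p[:,0],1); 
    for _ in range(5):
        q=p[abs(p[:,0]-np.polyval(k,p[:,1]))<.016]; k=np.polyfit(q[:,1],q[:,0],1)
    print("rail",k,len(q))
    for n in ["saucer_terracotta","saucer_blue"]:
        d=trace(c,n)[0]; p=X[d["mask"]&ok]; p=p[(p[:,2]>.016)&(p[:,2]<.03)]
        print(n,cv2.minEnclosingCircle(p[:,:2].astype(np.float32)),np.median(p,0).round(3))
    m=ok&(abs(X[...,2]-.235)<.3)&(X[...,2]>.14)&(X[...,0]<.58)&(X[...,0]>.48)&(abs(X[...,1]-.2)<.05)
    p=X[m&~red]; print("arm",p.shape,np.median(p,0).round(3))
E
```

```text
side red 85 [0.4558 0.2052 0.3444] [0.4438 0.1966 0.3028] [0.4755 0.2184 0.3464]
side yel 70 [0.676  0.1594 0.0434] [0.6383 0.1509 0.0374] [0.7158 0.1653 0.0471]
side white 762 [0.6387 0.1822 0.1362] [0.6148 0.1596 0.0751] [0.6888 0.2393 0.1793]
redtop ((0.45986807346343994, 0.20768627524375916), (0.03372131660580635, 0.02216174639761448), 0.3150058686733246)
rail [-0.05433198  0.67376255] 2934
saucer_terracotta ((0.6859427094459534, -0.0726306363940239), 0.06584034860134125) [ 0.692 -0.06   0.02 ]
saucer_blue ((0.6950505971908569, -0.248970165848732), 0.06589210778474808) [ 0.705 -0.237  0.02 ]
arm (295, 3) [0.53  0.205 0.28 ]
top red 99 [0.4618 0.2083 0.3453] [0.4454 0.1975 0.3406] [0.4758 0.2198 0.3501]
top yel 55 [0.6686 0.1598 0.0449] [0.6389 0.155  0.0389] [0.714  0.1636 0.0517]
top white 93 [0.6653 0.1898 0.1771] [0.6156 0.1582 0.1691] [0.7337 0.2778 0.1798]
redtop ((0.4605967104434967, 0.20886623859405518), (0.030889170244336128, 0.022838063538074493), 0.7493561506271362)
rail [-0.04519135  0.68386626] 5051
saucer_terracotta ((0.6856852173805237, -0.07302406430244446), 0.06424262374639511) [ 0.691 -0.074  0.021]
saucer_blue ((0.6933744549751282, -0.2502387464046478), 0.06415320932865143) [ 0.696 -0.256  0.021]
arm (356, 3) [0.529 0.212 0.282]
```

Request:
play_rows --rows '[[[0.01,-0.01,0.04],[0,0,0.02]],[[0.04,-0.05,0.1],[0,0,0.08]],[[0.08,-0.1,0.16],[0,0,0.14]],[[0.13,-0.16,0.21],[0,0,0.2]],[[0.18,-0.23,0.225],[0,0,0.26]],[[0.23,-0.3,0.225],[0,0,0.32]],[[0.28,-0.36,0.225],[0,0,0.37]],[[0.305,-0.4,0.225],[0,0,0.4]]]' --claw 0

```text
t: 2.3
tcp_pos: [0.4516, 0.2186, 0.4116]
tool_rot: [-0.023, 1.0, 0.0, 0.001]
wrist_force: [0.8, 1.0, -0.1]
grip_width: 1.002
finger_force: 0.0
```

Request:
play_rows --rows '[[[0.007,-0.009,0],[0,0,0]],[[0.007,-0.009,0],[0,0,0]],[[0.007,-0.009,0],[0,0,0]],[[0.007,-0.009,0],[0,0,0]],[[0.007,-0.009,0],[0,0,0]],[[0.007,-0.009,0],[0,0,0]],[[0.007,-0.009,0],[0,0,0]],[[0.007,-0.009,0],[0,0,0]]]'

```text
t: 3.3
tcp_pos: [0.4561, 0.2131, 0.4112]
tool_rot: [-0.023, 1.0, 0.0, -0.0]
wrist_force: [0.0, -0.4, 0.2]
grip_width: 1.001
finger_force: 0.0
```

```bash
python3 - <<'E'
from h import *
from scipy.spatial.transform import Rotation as R
im=get_image("wrist"); X,ok=cloud(im); C=im["color"].astype(int)
m=ok&(C[...,0]>120)&(C[...,1]<70)&(C[...,2]<70)&(abs(X[...,2]-.346)<.008)
p=X[m];print(len(p)); 
if len(p): print(cv2.minAreaRect(p[:,:2].astype(np.float32)),p[:,2].mean(), np.percentile(p,[2,98],0))
save(im,"wr0")
s=get_state();print(s["t"],s["tcp_pos"],R.from_quat(s["tool_rot"]).as_matrix()[:,1],s["wrist_force"])
E
```

```text
241
((0.44590121507644653, 0.2072678804397583), (0.009296605363488197, 0.02646728605031967), 24.43459129333496) 0.3417074809131128 [[0.44323969 0.19710688 0.33819683]
 [0.45166004 0.22050792 0.34467725]]
3.35 [0.45615312 0.21300918 0.41123833] [-4.49802983e-02  9.98987872e-01  6.27517138e-05] [0.03836346 0.71459467 0.73976091]
```

View pics/wr0.png

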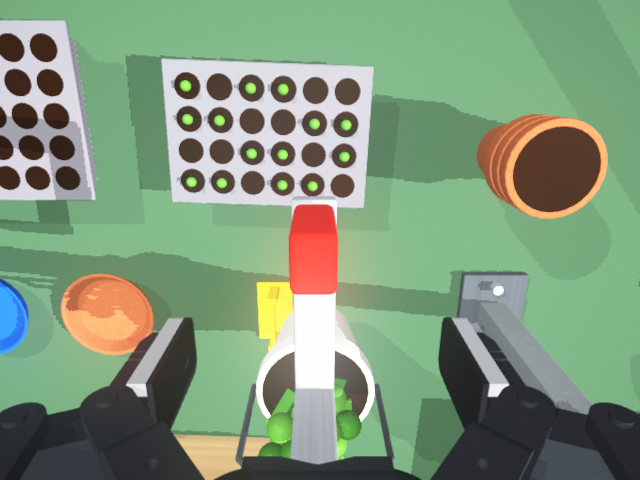

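The wrist view shows the red handle top at (313,250), centred between the open fingers. I go down and grip.

Request:
play_rows --rows '[[[0.003,-0.004,-0.01],[0,0,0]],[[0.005,-0.006,-0.035],[0,0,0]],[[0.005,-0.006,-0.065],[0,0,0]],[[0.005,-0.006,-0.095],[0,0,0]],[[0.005,-0.006,-0.12],[0,0,0]],[[0.005,-0.006,-0.13],[0,0,0]],[[0.005,-0.006,-0.13],[0,0,0]],[[0.005,-0.006,-0.13],[0,0,0]]]'

```text
t: 4.35
tcp_pos: [0.4607, 0.2083, 0.3081]
tool_rot: [-0.022, 1.0, 0.0, 0.001]
wrist_force: [0.8, -0.3, -0.1]
grip_width: 1.001
finger_force: 0.0
```

Request:
play_rows --rows '[[[0,0,0],[0,0,0]],[[0,0,0],[0,0,0]],[[0,0,0],[0,0,0]],[[0,0,0],[0,0,0]],[[0,0,0],[0,0,0]],[[0,0,0],[0,0,0]],[[0,0,0],[0,0,0]],[[0,0,0],[0,0,0]]]' --claw 1

```text
t: 5.35
tcp_pos: [0.4603, 0.2086, 0.3078]
tool_rot: [-0.023, 1.0, 0.0, 0.0]
wrist_force: [-1.7, 1.5, 5.5]
grip_width: 0.301
finger_force: 61.1
```

Request:
play_rows --rows '[[[0,-0.001,0],[0,0,0]],[[0.0002,-0.004,0],[0,0,0]],[[0.0004,-0.01,0],[0,0,0]],[[0.0008,-0.017,0],[0,0,0]],[[0.0011,-0.025,0],[0,0,0]],[[0.0015,-0.033,0],[0,0,0]],[[0.0018,-0.041,0],[0,0,0]],[[0.0022,-0.049,0],[0,0,0]]]'

```text
t: 6.35
tcp_pos: [0.462, 0.1692, 0.3077]
tool_rot: [-0.023, 1.0, 0.001, 0.0]
wrist_force: [-0.6, 2.7, 5.3]
grip_width: 0.296
finger_force: 61.2
```

Request:
play_rows --rows '[[[0.0004,-0.008,0],[0,0,0]],[[0.0007,-0.016,0],[0,0,0]],[[0.0011,-0.024,0],[0,0,0]],[[0.0014,-0.032,0],[0,0,0]],[[0.0018,-0.04,0],[0,0,0]],[[0.0022,-0.048,0],[0,0,0]],[[0.0025,-0.056,0],[0,0,0]],[[0.0029,-0.064,0],[0,0,0]]]'

```text
t: 7.35
tcp_pos: [0.4644, 0.118, 0.3077]
tool_rot: [-0.023, 1.0, 0.001, 0.0]
wrist_force: [-0.8, 3.7, 5.5]
grip_width: 0.295
finger_force: 61.2
```

Request:
play_rows --rows '[[[0.0004,-0.008,0],[0,0,0]],[[0.0007,-0.016,0],[0,0,0]],[[0.0011,-0.024,0],[0,0,0]],[[0.0014,-0.032,0],[0,0,0]],[[0.0018,-0.04,0],[0,0,0]],[[0.0022,-0.048,0],[0,0,0]],[[0.0025,-0.056,0],[0,0,0]],[[0.0029,-0.064,0],[0,0,0]]]'

```text
t: 8.35
tcp_pos: [0.4666, 0.067, 0.3078]
tool_rot: [-0.023, 1.0, 0.001, 0.0]
wrist_force: [-0.7, 4.2, 5.6]
grip_width: 0.3
finger_force: 61.2
```

Request:
play_rows --rows '[[[0.0004,-0.008,0],[0,0,0]],[[0.0007,-0.016,0],[0,0,0]],[[0.0011,-0.024,0],[0,0,0]],[[0.0014,-0.032,0],[0,0,0]],[[0.0018,-0.04,0],[0,0,0]],[[0.0022,-0.048,0],[0,0,0]],[[0.0024,-0.053,0],[0,0,0]],[[0.0025,-0.056,0],[0,0,0]]]'

```text
t: 9.35
tcp_pos: [0.4687, 0.0218, 0.3077]
tool_rot: [-0.022, 1.0, 0.0, 0.0]
wrist_force: [-0.8, 3.5, 6.4]
grip_width: 0.306
finger_force: 61.2
```

```bash
cat >> h.py <<'E'
from scipy.optimize import least_squares
def potpos(im,lo=.085,hi=.165):
    X,ok=cloud(im); C=im["color"].astype(int)
    m=ok&(C.min(-1)>110)&(C.max(-1)-C.min(-1)<45)&(X[...,2]>lo)&(X[...,2]<hi)&(X[...,1]>-.45)&(X[...,1]<.3)&(X[...,0]>.58)&(X[...,0]<.76)
    n,l,st,_=cv2.connectedComponentsWithStats(m.astype(np.uint8))
    k=1+st[1:,4].argmax(); p=X[l==k]
    # axis: circle of pot fitted on the visible side (radius linear in height), robust
    f=lambda q:np.hypot(p[:,0]-q[0],p[:,1]-q[1])-q[2]-q[3]*(p[:,2]-.125)
    r=least_squares(f,[p[:,0].mean()+.04,p[:,1].mean()+.03,.055,.2],loss="soft_l1",f_scale=.003).x
    return p.mean(0),r,len(p)
def series(n,cam="side"):
    T=[];Y=[];Q=[]
    for i in range(n):
        T.append(get_state()["t"]); im=get_image(cam); a,r,k=potpos(im); Y.append(a[1]); Q.append(r)
    return np.array(T),np.array(Y),np.array(Q),im
def fit(T,Y,w=None):
    t=T-T[-1]
    f=lambda q:q[0]+q[1]*np.cos(q[3]*t)+q[2]*np.sin(q[3]*t)-Y if w is None else q[0]+q[1]*np.cos(w*t)+q[2]*np.sin(w*t)-Y
    s=least_squares(f,[Y.mean(),.03,.03]+([4.49] if w is None else []))
    return s.x,np.sqrt((s.fun**2).mean())
E
python3 - <<'E'
from h import *
T,Y,Q,im=series(30); save(im,"s1")
print(T[0],T[-1],Y.round(3),Q[:,1].round(3))
print(fit(T,Y),fit(T,Q[:,1]),get_state()["t"],get_state()["tcp_pos"],np.median(Q,0))
np.save("s1.npy",[T,Y,Q[:,1]])
E
```

```text
9.35 10.8 [ 0.006  0.02   0.032  0.045  0.054  0.061  0.065  0.065  0.062  0.056
  0.046  0.034  0.022  0.007 -0.007 -0.021 -0.034 -0.045 -0.054 -0.06
 -0.063 -0.063 -0.059 -0.052 -0.042 -0.031 -0.017 -0.003  0.011  0.025] [ 0.036  0.05   0.063  0.074  0.083  0.089  0.093  0.093  0.09   0.083
  0.074  0.063  0.05   0.036  0.021  0.008 -0.005 -0.015 -0.024 -0.029
 -0.031 -0.031 -0.027 -0.02  -0.011  0.     0.014  0.027  0.041  0.055]
(array([7.64973762e-04, 2.43880017e-02, 5.91650315e-02, 4.55012652e+00]), np.float64(0.0003179562420910066)) (array([0.03044659, 0.02492925, 0.05735551, 4.55021768]), np.float64(0.00035472837441186204)) 10.85 [0.46869157 0.02152279 0.30775216] [0.68449789 0.03594699 0.05303119 0.16841455]
```

View pics/s1.png

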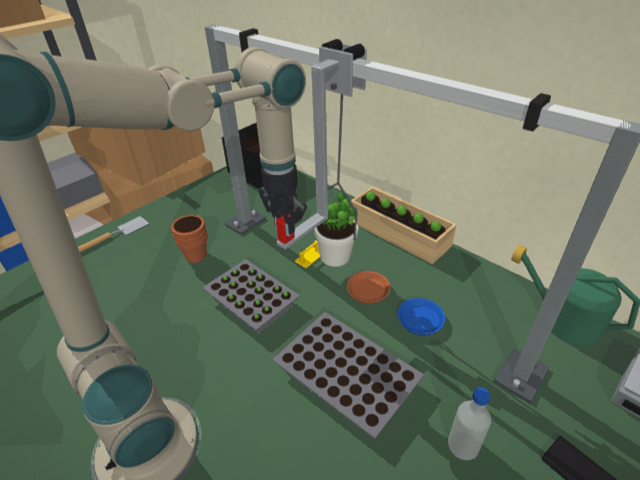

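The side view shows the pot, at (337,243), past the keeper, swinging about ±0.13 rad. I compute a swing-killing profile to the target.

```bash
cat >> h.py <<'E'
def plan(q,w,p0,pT,t0,N=16,dt=.125):
    """q: fit at T=0 (last image); t0: start delay after it; returns row positions rel. p0, peak |x-p|"""
    M=25; h=dt/M
    a=complex(q[1],-q[2])*np.exp(1j*w*t0) # e = Re(a e^{iwt})
    # e''=-w2 e - p''; slope jumps at row knots: e gets -(dv)/w sin(w(t-tk))
    D=pT-p0
    # unknown v_k (row velocities); jumps J = diff of [0,v,0]
    J=np.diff(np.eye(N+2)[:,1:-1],axis=0) # (N+1,N)
    tk=np.arange(N+1)*dt; Te=N*dt
    c=np.stack([(-np.sin(w*(Te-tk))/w)@J,(-np.cos(w*(Te-tk)))@J,np.ones(N)*dt])
    rhs=np.array([-(a*np.exp(1j*w*Te)).real,-(1j*w*a*np.exp(1j*w*Te)).real/1.0,D])
    H=J.T@J+.02*np.eye(N)
    K=np.block([[H,c.T],[c,np.zeros((3,3))]]); v=np.linalg.solve(K,np.r_[np.zeros(N),rhs])[:N]
    t=np.arange(0,Te,h); e=(a*np.exp(1j*w*t)).real
    for k in range(N+1): e=e-np.where(t>tk[k],(J[k]@v)*np.sin(w*(t-tk[k]))/w,0)
    return np.cumsum(v)*dt,abs(e).max(),e[-1]
E
python3 - <<'E'
from h import *
T,Y,Qy=np.load("s1.npy")
q,_=fit(T,Qy)
for N in (8,12,16):
    p,m,e=plan(q,q[3],.0304,-.0731,.05,N); print(N,(p/.8).round(4),np.diff(np.r_[0,p]).round(3),m/.475,e)
E
```

```text
8 [-0.0212 -0.0336 -0.0292 -0.0178 -0.0168 -0.0397 -0.0849 -0.1294] [-0.017 -0.01   0.003  0.009  0.001 -0.018 -0.036 -0.036] 0.17328979039579254 -0.0014245339493274486
12 [ 0.0034  0.0073  0.008   0.0026 -0.0104 -0.0305 -0.0551 -0.0803 -0.1021
 -0.1178 -0.1265 -0.1294] [ 0.003  0.003  0.001 -0.004 -0.01  -0.016 -0.02  -0.02  -0.017 -0.013
 -0.007 -0.002] 0.123308965573125 -9.147900746903775e-05
16 [ 0.0017  0.0029  0.0009 -0.0067 -0.0213 -0.0419 -0.0665 -0.0913 -0.113
 -0.1286 -0.1371 -0.1392 -0.137  -0.1333 -0.1304 -0.1294] [ 0.001  0.001 -0.002 -0.006 -0.012 -0.017 -0.02  -0.02  -0.017 -0.013
 -0.007 -0.002  0.002  0.003  0.002  0.001] 0.12811746290026393 3.231369992456857e-05
```

Request:
play_rows --rows '[[[-0.0002,0.0034,0],[0,0,0]],[[-0.0003,0.0073,0],[0,0,0]],[[-0.0004,0.008,0],[0,0,0]],[[-0.0001,0.0026,0],[0,0,0]],[[0.0005,-0.0104,0],[0,0,0]],[[0.0014,-0.0305,0],[0,0,0]],[[0.0025,-0.0551,0],[0,0,0]],[[0.0036,-0.0803,0],[0,0,0]]]'

```text
t: 11.85
tcp_pos: [0.4716, -0.0426, 0.3077]
tool_rot: [-0.023, 1.0, 0.0, 0.0]
wrist_force: [1.2, 2.6, 5.4]
grip_width: 0.298
finger_force: 61.1
```

Request:
play_rows --rows '[[[0.001,-0.0218,0],[0,0,0]],[[0.0017,-0.0375,0],[0,0,0]],[[0.0021,-0.0462,0],[0,0,0]],[[0.0022,-0.0491,0],[0,0,0]],[[0.0022,-0.0491,0],[0,0,0]],[[0.0022,-0.0491,0],[0,0,0]],[[0.0022,-0.0491,0],[0,0,0]],[[0.0022,-0.0491,0],[0,0,0]]]'

```text
t: 12.85
tcp_pos: [0.4734, -0.0822, 0.3078]
tool_rot: [-0.022, 1.0, -0.0, 0.0]
wrist_force: [0.4, -0.3, 4.8]
grip_width: 0.301
finger_force: 61.1
```

```bash
cat > m.py <<'E'
from h import *
T,Y,Q,im=series(26); save(im,"s2")
q,r=fit(T,Q[:,1],4.55); print(q,r,"amp",np.hypot(q[1],q[2]),"rad",np.hypot(q[1],q[2])/.475)
s=get_state();print(s["t"],s["tcp_pos"],s["wrist_force"],np.median(Q,0))
im,X,ok=look("top",["saucer_terracotta","planter"]); save(im,"t2")
pT=float(__import__("sys").argv[1])
p,m,e=plan(q,4.55,q[0],pT,.1,12); print((p/.8).round(4),m)
E
python3 m.py -0.0731
```

```text
[-0.07338381 -0.00248539  0.00182111] 0.00016281716126961018 amp 0.003081174971412273 rad 0.0064866841503416275
14.15 [ 0.47336086 -0.08218529  0.30776454] [0.18944839 0.1934798  4.84727849] [ 0.68970478 -0.07315055  0.05318782  0.16040942]
top saucer_terracotta 0.64 [327. 232.] med [ 0.651 -0.037  0.014] lo [ 0.626 -0.072 -0.   ] hi [ 0.692 -0.012  0.029] 145
top planter 0.63 [333. 212.] med [ 0.684 -0.053  0.236] lo [ 0.634 -0.089  0.167] hi [ 0.738 -0.013  0.363] 796
[0.0002 0.0006 0.0012 0.0019 0.0025 0.0029 0.0029 0.0025 0.0019 0.0012
 0.0007 0.0004] 0.0022720361233788925
```

Request:
play_rows --rows '[[[0,0.0002,0],[0,0,0]],[[0,0.0006,0],[0,0,0]],[[-0.0001,0.0012,0],[0,0,0]],[[-0.0001,0.0019,0],[0,0,0]],[[-0.0001,0.0025,0],[0,0,0]],[[-0.0001,0.0029,0],[0,0,0]],[[-0.0001,0.0029,0],[0,0,0]],[[-0.0001,0.0025,0],[0,0,0]]]'

```text
t: 15.3
tcp_pos: [0.4733, -0.0806, 0.3078]
tool_rot: [-0.022, 1.0, -0.001, 0.0]
wrist_force: [0.4, -1.3, 6.1]
grip_width: 0.299
finger_force: 61.2
```

Request:
play_rows --rows '[[[0,-0.0006,0],[0,0,0]],[[0,-0.0013,0],[0,0,0]],[[0.0001,-0.0018,0],[0,0,0]],[[0.0001,-0.0021,0],[0,0,0]],[[0.0001,-0.0021,0],[0,0,0]],[[0.0001,-0.0021,0],[0,0,0]],[[0.0001,-0.0021,0],[0,0,0]],[[0.0001,-0.0021,0],[0,0,0]]]'

```text
t: 16.3
tcp_pos: [0.4733, -0.0812, 0.3077]
tool_rot: [-0.023, 1.0, 0.0, 0.0]
wrist_force: [0.2, 2.2, 5.8]
grip_width: 0.296
finger_force: 61.2
```

```bash
python3 m.py -0.0731
```

```text
[-0.07238856  0.00071558 -0.00243299] 0.0001478784346497626 amp 0.0025360355996073285 rad 0.005339022314962797
17.6 [ 0.47330848 -0.08119282  0.30774212] [1.14334572 2.43680912 4.97990059] [ 0.68960762 -0.07215038  0.05314389  0.1587761 ]
top saucer_terracotta 0.43 [330. 231.] med [ 0.645 -0.041  0.014] lo [ 0.625 -0.075 -0.001] hi [ 0.68  -0.012  0.079] 135
top planter 0.89 [336. 209.] med [ 0.683 -0.051  0.239] lo [ 0.634 -0.086  0.175] hi [ 0.734 -0.013  0.356] 747
top planter 0.25 [390. 221.] med [ 0.693 -0.253  0.009] lo [ 0.635 -0.307 -0.001] hi [ 0.751 -0.195  0.026] 1006
[-0.0004 -0.001  -0.0017 -0.0022 -0.0025 -0.0025 -0.0022 -0.0017 -0.0013
 -0.001  -0.0009 -0.0009] 0.0017782905626376748
```

View pics/s2.png

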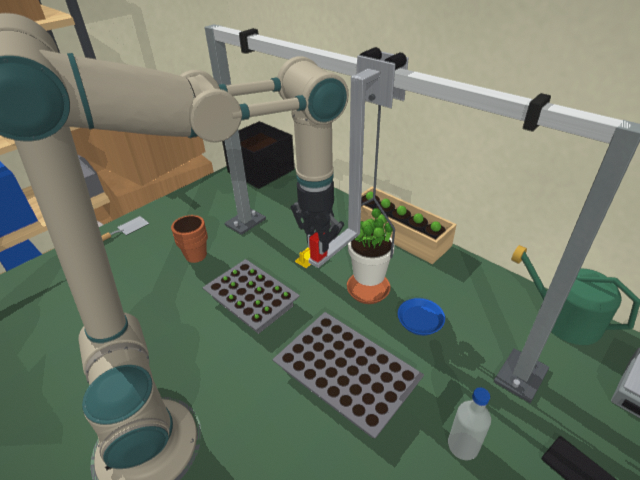

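The pot hangs over the terracotta saucer at (369,287), swinging only about 5 mrad. I hold, then release.

Request:
play_rows --rows '[[[0,0,0],[0,0,0]],[[0,0,0],[0,0,0]],[[0,0,0],[0,0,0]],[[0,0,0],[0,0,0]],[[0,0,0],[0,0,0]],[[0,0,0],[0,0,0]],[[0,0,0],[0,0,0]],[[0,0,0],[0,0,0]]]'

```text
t: 18.75
tcp_pos: [0.4733, -0.0812, 0.3078]
tool_rot: [-0.023, 1.0, 0.0, 0.0]
wrist_force: [-0.3, 2.8, 4.9]
grip_width: 0.295
finger_force: 61.2
```

Request:
play_rows --rows '[[[0,0,0],[0,0,0]],[[0,0,0],[0,0,0]],[[0,0,0],[0,0,0]],[[0,0,0],[0,0,0]],[[0,0,0],[0,0,0]],[[0,0,0],[0,0,0]],[[0,0,0],[0,0,0]],[[0,0,0],[0,0,0]]]'

```text
t: 19.75
tcp_pos: [0.4733, -0.0812, 0.3077]
tool_rot: [-0.023, 1.0, 0.0, 0.0]
wrist_force: [0.7, 2.4, 5.2]
grip_width: 0.299
finger_force: 61.2
```

Request:
play_rows --rows '[[[0,0,0],[0,0,0]],[[0,0,0],[0,0,0]],[[0,0,0],[0,0,0]],[[0,0,0],[0,0,0]],[[0,0,0],[0,0,0]],[[0,0,0],[0,0,0]],[[0,0,0],[0,0,0]],[[0,0,0],[0,0,0]]]'

```text
t: 20.75
tcp_pos: [0.4733, -0.0812, 0.3077]
tool_rot: [-0.023, 1.0, 0.0, 0.0]
wrist_force: [1.0, 2.1, 5.7]
grip_width: 0.299
finger_force: 61.2
```

Request:
play_rows --rows '[[[0,0,0],[0,0,0]],[[0,0,0],[0,0,0]],[[0,0,0],[0,0,0]],[[0,0,0],[0,0,0]],[[0,0,0],[0,0,0]],[[0,0,0],[0,0,0]],[[0,0,0],[0,0,0]],[[0,0,0],[0,0,0]]]' --claw 0

```text
t: 21.75
tcp_pos: [0.4732, -0.0814, 0.3073]
tool_rot: [-0.023, 1.0, 0.0, 0.0]
wrist_force: [-0.1, -0.4, 0.2]
grip_width: 1.002
finger_force: 0.0
```

Request:
play_rows --rows '[[[0,0,0.005],[0,0,0]],[[0,0,0.02],[0,0,0]],[[0,0,0.04],[0,0,0]],[[0,0,0.065],[0,0,0]],[[0,0,0.09],[0,0,0]],[[0,0,0.115],[0,0,0]],[[0,0,0.13],[0,0,0]],[[0,0,0.135],[0,0,0]]]'

```text
t: 22.75
tcp_pos: [0.4734, -0.0814, 0.4162]
tool_rot: [-0.023, 1.0, -0.0, 0.001]
wrist_force: [-0.7, 0.7, 0.0]
grip_width: 1.003
finger_force: 0.0
```

```bash
sed -i 's/"s2"/"s3"/;s/"t2"/"t3"/' m.py; python3 m.py -0.0731
```

```text
[-0.07240625  0.00166067  0.00153321] 0.00016778110494846342 amp 0.0022602135807608032 rad 0.00475834438054906
24.05 [ 0.47318484 -0.08136476  0.41526718] [ 0.10200775  0.37940735 -0.21027415] [ 0.68960399 -0.07255303  0.05313987  0.15878408]
top saucer_terracotta 0.48 [328. 230.] med [ 0.646 -0.04   0.015] lo [ 0.625 -0.075  0.   ] hi [ 0.683 -0.012  0.029] 136
top planter 0.72 [331. 210.] med [ 0.683 -0.051  0.239] lo [ 0.634 -0.084  0.173] hi [ 0.738 -0.01   0.36 ] 816
[ 0.0003  0.0006  0.0007  0.0006  0.0002 -0.0004 -0.001  -0.0014 -0.0016
 -0.0014 -0.0011 -0.0009] 0.0021814875545701625
```

View pics/s3.png

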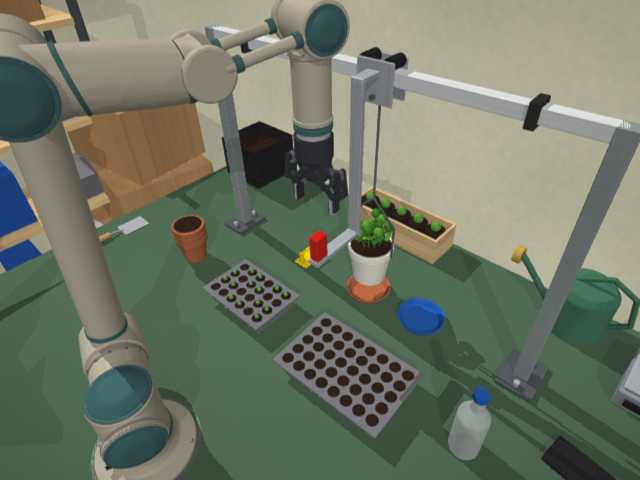

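The gripper is clear of the handle at (318,245), and the plant hangs still over the terracotta saucer.

```bash
python3 -c "from bench import sign_off; print(sign_off())"
```

```text
the job is handed in; nothing more can be done
None
```

The job is handed in: the plant hangs over the middle of the terracotta saucer (measured within about 1 mm along the rail), with about 5 mrad of swing left, and the gripper is open and clear of the handle.

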